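# Test and reset the stop mushroom of the kitchen tin press

### The job

Check the emergency stop that belongs to the tin press: push the red mushroom button all the way down so that it latches, then twist its head clockwise (seen from above) until the latch lets go, and let the head spring fully back up. Leave the green mushroom button alone and do not knock over the brown glass jar.

Things in the scene. Friction and masses are not known exactly. Their poses are not given: they have to be found in the camera images.
- stop_top (a point): Centre of the flat top of the red mushroom head; moves with the head. Head: upright round fluted plastic knob, 42 mm diameter, 26 mm high, white line across its top, on a thin black stem in the middle of its box; its top is 120 mm above the table when up. Underside 20 mm above the yellow ring when up, about 11 mm when latched. Grip its round side from above at any yaw.
- stop_box: Fixed grey box that carries the red mushroom, 90 x 90 x 66 mm high, with a 4 mm high yellow ring of 62 mm diameter on top; turned up to 30 degrees, in a beige tray (floor 4 mm thick). Origin: centre of its underside, z up. A box of the same shape with a green mushroom and a white ring stands at least 120 mm away, to its left or right.
- stop (a joint): How far the red head is pushed down, in m: 0 up, 0.011 at the bottom stop. A spring pushes it up (1.5 N at the top, about 5 N at the bottom; pressing to the bottom takes up to 6 N). Pushed beyond about 0.009 it latches and rests near 0.0086; let go earlier, it springs back. It latches only while turned less than about 0.3 rad.
- stop_turn (a joint): Turn of the red head about its upright axis, in rad: 0 as found, grows clockwise seen from above, end stop at 1.2 (about 70 degrees). Light friction (0.03 N m); stays where left. The latch lets go between 0.35 and 0.55 rad, so turn the latched head 0.7 rad or more; the head then springs up, at the latest when the grip on it is opened.
- start (a joint): How far the head of the green mushroom button is pushed down, in m: 0 up, 0.011 at the bottom. To be left alone.
- jar: Empty brown glass jar standing open end up in the tray, 76 mm in diameter, 105 mm high, 0.2 kg. Origin: centre of its underside; z up along the jar. To be left standing.

How it is judged:
By the outcome, as a careful person would: the job done as asked, in the order asked, and still so for the second after the job is handed in, with the robot touching nothing.
It also fails if it takes over 43 s, if anything falls off the work surface, if the arm or the gripper's body presses on something with over 40 N, if the wrist force passes 120 N, or if a joint passes its speed limit or range.

### The arm

A 7-joint arm with a two-finger parallel gripper is mounted at the origin on the work surface. World frame = base frame: x ahead of the robot, y to its left, z up, the work surface at z = 0. Lengths are in mm, angles in rad, forces in N, time in s.
With the tool pointing down it reaches from about 400 to 875 mm from the base axis. Payload 4.4 kg.
Tool frame: the origin (TCP) lies at the very end of the fingers, on their centre line; the grasp point (between the pads) lies 19 mm behind it; y points along the fingers, z is the direction in which the jaws open and shut, and the axes are right-handed (so a half turn about y gives the same grasp; the last joint's range is limited). The gripper opens to 85 mm and grips with 20 to 120 N. Pads are 22 mm wide; open, the fingers measure 114 mm over their backs; the gripper's body (76 mm by 85 mm) begins 54 mm behind the grasp point. The pads swing forward as they close: fully open they stand 13 mm farther back than shut.
Start: joints at [-1.192, 0.628, 0.038, 1.517, -0.027, 0.996, -0.02], TCP at [279.66, 586.778, 231.313] pointing down, gripper open.
Joint ranges: [-3.06, 3.06], [-0.37, 2.12], [-1.25, 1.32], [0.18, 2.47], [-1.1, 4.24], [0.23, 1.98], [-2.94, 2.94]. Speed limits (rad/s): [2.57, 2.57, 3.14, 3.14, 3.14, 3.14, 3.14].

### API

Orientations are given as [roll, pitch, yaw] about the fixed x, y, z axes, in that order (R = Rz(yaw) Ry(pitch) Rx(roll)).
In Python, from cell import read_state, get_image, finish_job gives the robot as it stands. The module is installed in compiled form; this text tells all that it offers.
- The arm moves only by the tool servo_tool, never from a script. Its argument "increments" is a list of rows, each an object of numbers: "dx", "dy", "dz": the shift along the world's x, y, z in cm; "ax", "ay", "az": the turn, a rotation vector about the world's x, y, z in rad; "claw": the closure, from -1 (fully open) to 1 (shut). A call has 1 to 8 rows; each row is the pose to reach, as a shift and turn from the pose commanded when the call began; what a row does not reach only later rows make up. A row lasts 1/12 s, in which the tool goes at most 41.7 mm and 7.16 degrees, less where a joint would pass 70% of its speed; a pose out of reach is approached as far as the arm can. A call with a gripper value outside its range is refused whole. The fingers move at their own pace and stop on an object; the grip force is fixed at half the most. Time passes only in rows, so rows that repeat a pose let the fingers close. It gives the time, the measured TCP pose, the force and the opening at its end, in the units of the state.
- read_state(): the state, without advancing time (a new reading comes with each control period).
- get_image(name): name is "scene" or "top" or "wrist"; returns a dict with "color" (420x560x3 uint8, red, green, blue), "fov_y" (degrees; the focal length in pixels is half the picture's height over the tangent of half this angle, whatever the lens; pixels are square), "cx", "cy" (the principal point, pixels), "R" (3x3) and "t" (3): a world point X has camera coordinates R X + t. Camera axes: x right, y down, z forward; pixel columns grow to the right and rows downward; lengths in mm; the calibration is good to about 2 mm. A picture is of the moment at which its call begins. There is no depth.
- finish_job(): hands the job in, once; it reports no verdict.
The state is a dict: "clock": time; "qpos": joint angles; "qd": joint speeds; "tau": joint torques, N m; "eef_pos": TCP position; "tool_rot": TCP orientation; "force": force on the tool from outside, world axes, zero at the start; "torque": the same for the moment, N m; "width": finger opening in mm.
Only numpy, scipy, OpenCV 4.12 (cv2) and the standard library are available. Lean on these libraries where they do the work, as an engineer would, in place of code of your own. Each camera call takes 0.05 s, during which the arm holds its last target.

## Working session

There is one attempt and no reset: what is moved stays moved. The work goes in short steps, Python scripts to look and compute and a tool call to move; the robot and the scene stay as the last step left them, time stands still between calls to the robot, and variables do not carry over. Pictures are saved under pics/ and viewed, and the job is handed in when it is done.

Besides the shell and the picture viewer there is one more tool, called after ">>>" as name([rows], argument=value, ...), one row to a line, values as JSON. servo_tool: Moves the arm, as the interface text tells. Its arguments: {"type":"object","properties":{"increments":{"type":"array","items":{"type":"object","properties":{"dx":{"type":"number"},"dy":{"type":"number"},"dz":{"type":"number"},"ax":{"type":"number"},"ay":{"type":"number"},"az":{"type":"number"},"claw":{"type":"number"}}}}},"required":["increments"]}

```bash
mkdir -p pics; python3 - <<'E'
from cell import *
import cv2
s=read_state();print({k:s[k] for k in('clock','eef_pos','tool_rot','force','width')})
for n in('scene','top','wrist'):
    i=get_image(n);cv2.imwrite(f'pics/{n}0.png',i['color'][:,:,::-1]);print(n,i['fov_y'],i['cx'],i['cy'],i['R'],i['t'])
E
```

```text
{'clock': 0.0, 'eef_pos': array([279.40772078, 586.21886486, 230.42310789]), 'tool_rot': array([-1.57261007e+00, -6.88888567e-05, -4.44767955e-01]), 'force': array([-0.02625136,  0.08724267,  0.1585501 ]), 'width': 85.40509509724355}
scene 57.11805377435174 282.6041288576857 210.30981715476312 [[-0.29106302  0.95658242  0.01524444]
 [ 0.81655816  0.25669718 -0.51704867]
 [-0.49851287 -0.13804578 -0.85582024]] [ 166.99957254 -425.76229742 1070.76223589]
top 52.11885167003296 274.10630485256064 201.13195386679416 [[ 0.01275285 -0.99980228  0.01525642]
 [-0.98547831 -0.01515088 -0.16912405]
 [ 0.16932176 -0.01287806 -0.98547668]] [-16.40612513 583.78659467 699.1732508 ]
wrist 71.82001835872782 276.37477423182736 209.87292487893214 [[ 0.43065117  0.90251761 -0.00124111]
 [ 0.85888704 -0.40940894  0.30772938]
 [ 0.27722306 -0.13358999 -0.95147311]] [-649.96232353  -40.2871133   379.51372982]
```

View pics/scene0.png

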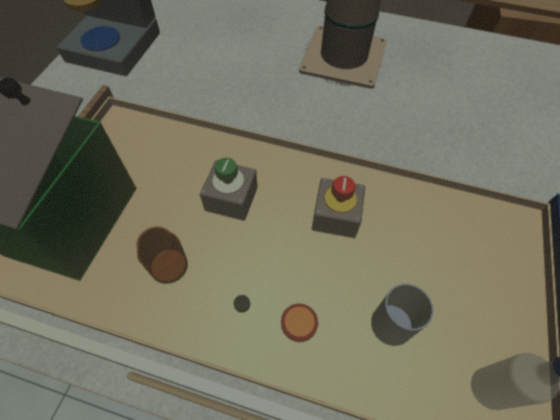

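View pics/top0.png

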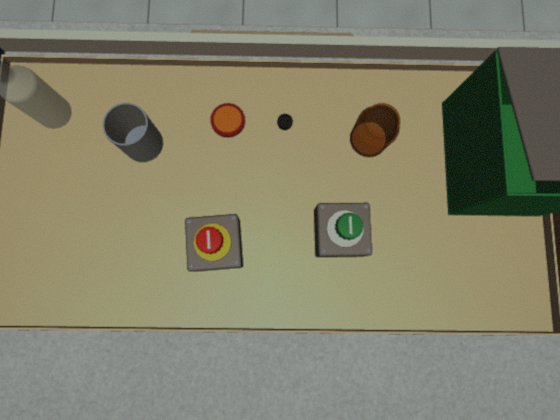

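View pics/wrist0.png

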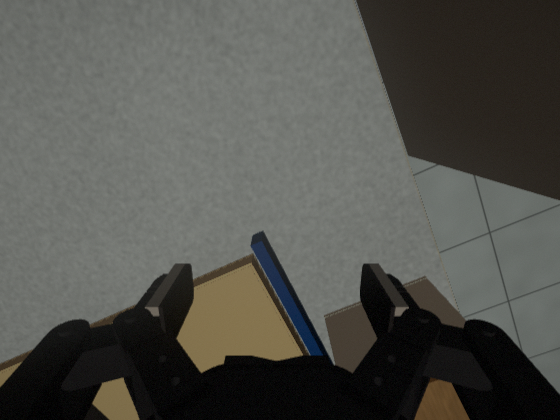

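The red head shows at about (210,240) in the top view and (344,187) in the scene view. The green head is at (350,225) and the jar at about (372,132), both in the top view.

```bash
cat > h.py <<'E'
from cell import *
import cv2, numpy as np
def cam(i):
    f=i['color'].shape[0]/2/np.tan(np.radians(i['fov_y']/2)); return f
def ray(i,uv):
    f=cam(i);d=np.array([(uv[0]-i['cx'])/f,(uv[1]-i['cy'])/f,1]);R=np.array(i['R']);t=np.array(i['t'])
    return -R.T@t,R.T@d
def onz(i,uv,z):
    c,d=ray(i,uv);return c+d*(z-c[2])/d[2]
def proj(i,X):
    p=np.array(i['R'])@X+i['t'];f=cam(i);return np.array([f*p[0]/p[2]+i['cx'],f*p[1]/p[2]+i['cy']])
def mask(i,lo,hi,smin=150,vmin=60):
    h=cv2.cvtColor(i['color'],cv2.COLOR_RGB2HSV)
    if lo>hi: m=((h[...,0]>=lo)|(h[...,0]<=hi))
    else: m=(h[...,0]>=lo)&(h[...,0]<=hi)
    return (m&(h[...,1]>=smin)&(h[...,2]>=vmin)).astype(np.uint8)
def blobs(m,a=60):
    n,l,s,c=cv2.connectedComponentsWithStats(m)
    return [(s[k],c[k].round(1)) for k in range(1,n) if s[k][4]>a]
E
python3 - <<'E'
from h import *
for n in('top','scene'):
    i=get_image(n)
    for nm,a in(('red',(172,4,180,80)),('yel',(22,32,170,80)),('grn',(50,80,120,60)),('brown',(3,16,130,30))):
        for b in blobs(mask(i,*a)): print(n,nm,b, onz(i,b[1],115).round(0),onz(i,b[1],74).round(0))
    im=i['color'];u=(150,180) if n=='top' else (290,150)
    c=im[u[1]:u[1]+110,u[0]:u[0]+110]
    cv2.imwrite(f'pics/{n}c.png',cv2.resize(c,(550,550),interpolation=cv2.INTER_CUBIC)[:,:,::-1])
E
```

```text
top red (array([211, 104,  33,  32, 187], dtype=int32), array([228.6, 123.3])) [701.  69. 115.] [716.  73.  74.]
top red (array([197, 227,  25,  26, 403], dtype=int32), array([209. , 239.6])) [510.  94. 115.] [513.  99.  74.]
top yel (array([194, 224,  36,  36, 392], dtype=int32), array([216.7, 244.2])) [503.  81. 115.] [506.  86.  74.]
top grn (array([ 495,   50,   65,  147, 2186], dtype=int32), array([514.5, 152. ])) [ 660. -400.  115.] [ 673. -424.   74.]
top grn (array([337, 214,  26,  25, 415], dtype=int32), array([349.1, 225.5])) [ 536. -126.  115.] [ 540. -134.   74.]
top brown (array([211, 103,  33,  30, 711], dtype=int32), array([227., 118.])) [710.  72. 115.] [725.  76.  74.]
top brown (array([ 351,  103,   49,   54, 1773], dtype=int32), array([374.6, 129.4])) [ 695. -171.  115.] [ 709. -181.   74.]
scene brown (array([332, 176,  23,  25, 230], dtype=int32), array([343.3, 188.2])) [515.  96. 115.] [485.  96.  74.]
scene brown (array([152, 250,  33,  31, 663], dtype=int32), array([167. , 264.2])) [ 746. -144.  115.] [ 733. -161.   74.]
scene brown (array([282, 305,  35,  35, 946], dtype=int32), array([299.2, 321.7])) [771.  84. 115.] [760.  83.  74.]
```

View pics/topc.png

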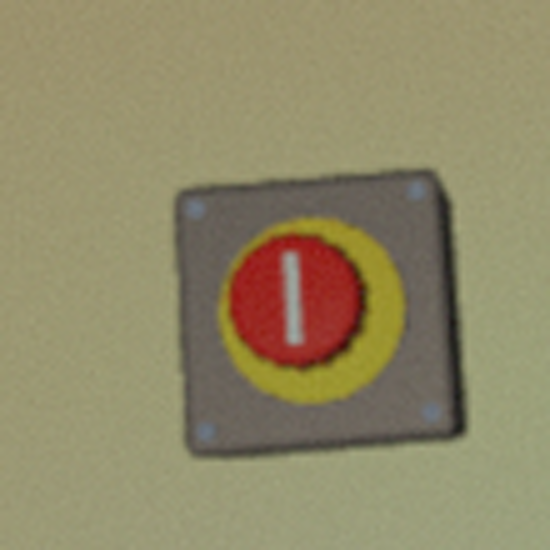

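View pics/scenec.png

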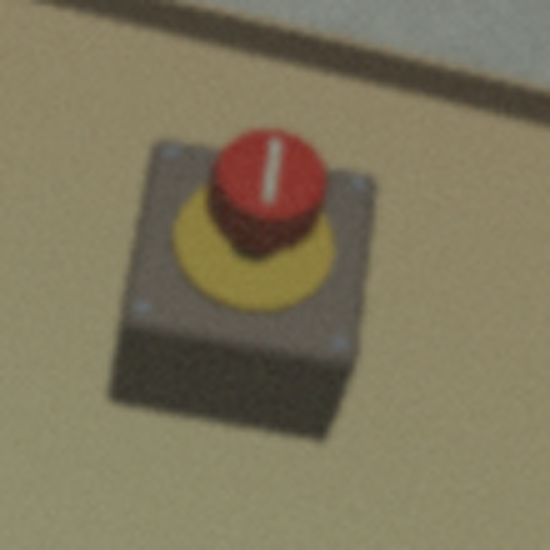

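```bash
python3 - <<'E'
from h import *
t=get_image('top');s=get_image('scene')
print('head',onz(t,(209.2,239.4),120),onz(s,(344.2,185.4),120))
print('box',onz(t,(150+311.5/5,180+310/5),70),onz(s,(290+253/5,150+246/5),70))
q=read_state();print(q['clock'],q['tool_rot'])
from scipy.spatial.transform import Rotation as R
M=R.from_euler('xyz',q['tool_rot']).as_matrix();print(M.round(3))
for uv,z in (((372,140),4),((386,120),109)):print(onz(t,uv,z))
for a in ((337+13,214+13),):print('green',onz(t,a,120))
E
```

```text
head [510.13817684  92.62597487 120.        ] [511.89111284  96.02625161 120.        ]
box [509.85167246  94.13331642  70.        ] [509.28876183  96.13269559  70.        ]
0.35 [-1.57118905e+00  5.39928083e-05 -4.44787957e-01]
[[ 0.903 -0.     0.43 ]
 [-0.43  -0.     0.903]
 [-0.    -1.    -0.   ]]
[ 712.90890468 -193.86351746    4.        ]
[ 713.72388758 -192.00095715  109.        ]
green [ 532.62205122 -126.69997646  120.        ]
```

>>> servo_tool([
  {"dx":5,"dy":-10,"claw":1},
  {"dx":10,"dy":-20,"claw":1},
  {"dx":23.1,"dy":-49.2,"claw":1},
  {"dx":23.1,"dy":-49.2,"claw":1},
  {"dx":23.1,"dy":-49.2,"claw":1},
  {"dx":23.1,"dy":-49.2,"claw":1},
  {"dx":23.1,"dy":-49.2,"claw":1},
  {"dx":23.1,"dy":-49.2,"claw":1},
])

```text
invalid input at $.increments[0]: expected keys dx, dy, dz, ax, ay, az, claw
```

>>> servo_tool([
  {"dx":5,"dy":-10,"dz":0,"ax":0,"ay":0,"az":0,"claw":1},
  {"dx":23.1,"dy":-49.2,"dz":0,"ax":0,"ay":0,"az":0,"claw":1},
  {"dx":23.1,"dy":-49.2,"dz":0,"ax":0,"ay":0,"az":0,"claw":1},
  {"dx":23.1,"dy":-49.2,"dz":0,"ax":0,"ay":0,"az":0,"claw":1},
  {"dx":23.1,"dy":-49.2,"dz":0,"ax":0,"ay":0,"az":0,"claw":1},
  {"dx":23.1,"dy":-49.2,"dz":0,"ax":0,"ay":0,"az":0,"claw":1},
  {"dx":23.1,"dy":-49.2,"dz":0,"ax":0,"ay":0,"az":0,"claw":1},
  {"dx":23.1,"dy":-49.2,"dz":0,"ax":0,"ay":0,"az":0,"claw":1},
])

```text
clock: 1.02
eef_pos: [422.2, 283.4, 231.6]
tool_rot: [-1.57, -0.0, -0.445]
force: [0.8, 0.1, 0.7]
width: 0.2
```

>>> servo_tool([
  {"dx":8,"dy":-17,"dz":0,"ax":0,"ay":0,"az":0,"claw":1},
  {"dx":8,"dy":-17,"dz":0,"ax":0,"ay":0,"az":0,"claw":1},
  {"dx":8,"dy":-17,"dz":0,"ax":0,"ay":0,"az":0,"claw":1},
  {"dx":8,"dy":-17,"dz":0,"ax":0,"ay":0,"az":0,"claw":1},
  {"dx":8,"dy":-17,"dz":0,"ax":0,"ay":0,"az":0,"claw":1},
  {"dx":8,"dy":-17,"dz":0,"ax":0,"ay":0,"az":0,"claw":1},
  {"dx":8,"dy":-17,"dz":0,"ax":0,"ay":0,"az":0,"claw":1},
  {"dx":8,"dy":-17,"dz":-3,"ax":0,"ay":0,"az":0,"claw":1},
])

```text
clock: 1.68
eef_pos: [505.4, 117.3, 205.3]
tool_rot: [-1.563, -0.007, -0.444]
force: [1.6, 0.5, -0.7]
width: 0.0
```

```bash
python3 - <<'E'
from h import *
i=get_image('wrist');cv2.imwrite('pics/w1.png',i['color'][:,:,::-1])
for b in blobs(mask(i,172,4,180,60)): print(b,onz(i,b[1],118))
s=read_state();print(s['clock'],s['eef_pos'],s['tool_rot'],s['force'],s['qpos'])
print(proj(i,np.array([510,94.5,120])))
E
```

```text
(array([ 230,  208,   47,   43, 1376], dtype=int32), array([253.3, 228.9])) [509.93800518  95.058772   118.        ]
1.7333 [499.93561671 116.62725512 197.83451049] [-1.57184256  0.00302308 -0.44270409] [-2.51223781  0.64216739 -3.17048806] [-0.32508731  0.48115961  0.06045607  1.93078121 -0.04354094  0.73384406
  0.88904004]
[252.58256477 230.12251939]
```

View pics/w1.png

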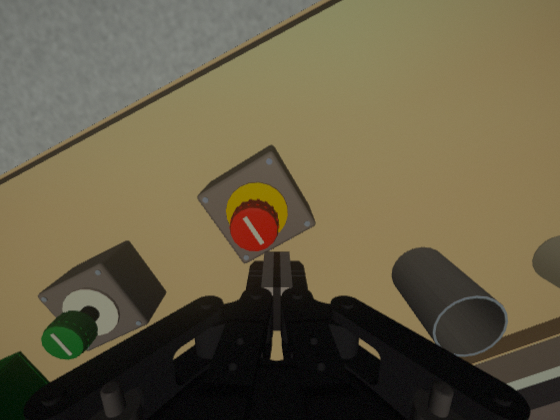

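>>> servo_tool([
  {"dx":0.9,"dy":-2.1,"dz":-2,"ax":0,"ay":0,"az":0,"claw":1},
  {"dx":0.9,"dy":-2.1,"dz":-4,"ax":0,"ay":0,"az":0,"claw":1},
  {"dx":0.9,"dy":-2.1,"dz":-6,"ax":0,"ay":0,"az":0,"claw":1},
  {"dx":0.9,"dy":-2.1,"dz":-6,"ax":0,"ay":0,"az":0,"claw":1},
  {"dx":0.9,"dy":-2.1,"dz":-6,"ax":0,"ay":0,"az":0,"claw":1},
  {"dx":0.9,"dy":-2.1,"dz":-6,"ax":0,"ay":0,"az":0,"claw":1},
])

```text
clock: 2.23
eef_pos: [510.9, 95.5, 142.2]
tool_rot: [-1.57, -0.0, -0.443]
force: [0.8, -0.2, 0.2]
width: 0.1
```

```bash
python3 - <<'E'
from h import *
i=get_image('wrist')
for b in blobs(mask(i,172,4,180,60)): print(b,onz(i,b[1],118))
s=read_state();print(s['clock'],s['eef_pos'],s['tool_rot'],s['force'])
E
```

```text
(array([ 242,  217,   66,   47, 1880], dtype=int32), array([273.9, 239.6])) [506.24247864  96.98647127 118.        ]
2.2833 [511.27555059  95.35836518 142.54996462] [-1.56936706e+00 -1.16383408e-03 -4.43275726e-01] [-0.57679781  0.05487386  0.94960236]
```

>>> servo_tool([
  {"dx":-0.1,"dy":0,"dz":-1,"ax":0,"ay":0,"az":0,"claw":1},
  {"dx":-0.1,"dy":0,"dz":-1.9,"ax":0,"ay":0,"az":0,"claw":1},
  {"dx":-0.1,"dy":0,"dz":-2.3,"ax":0,"ay":0,"az":0,"claw":1},
  {"dx":-0.1,"dy":0,"dz":-2.6,"ax":0,"ay":0,"az":0,"claw":1},
  {"dx":-0.1,"dy":0,"dz":-2.9,"ax":0,"ay":0,"az":0,"claw":1},
  {"dx":-0.1,"dy":0,"dz":-3.0,"ax":0,"ay":0,"az":0,"claw":1},
  {"dx":-0.1,"dy":0,"dz":-3.0,"ax":0,"ay":0,"az":0,"claw":1},
])

```text
clock: 2.87
eef_pos: [509.9, 94.6, 111.4]
tool_rot: [-1.57, -0.0, -0.445]
force: [-0.8, 1.1, 4.0]
width: -0.2
```

>>> servo_tool([
  {"dx":0,"dy":0,"dz":-0.1,"ax":0,"ay":0,"az":0,"claw":1},
  {"dx":0,"dy":0,"dz":-0.2,"ax":0,"ay":0,"az":0,"claw":1},
  {"dx":0,"dy":0,"dz":-0.3,"ax":0,"ay":0,"az":0,"claw":1},
  {"dx":0,"dy":0,"dz":-0.3,"ax":0,"ay":0,"az":0,"claw":1},
])

```text
clock: 3.2
eef_pos: [510.0, 94.6, 109.0]
tool_rot: [-1.57, -0.0, -0.445]
force: [-2.3, 2.0, 8.5]
width: -0.2
```

>>> servo_tool([
  {"dx":0,"dy":0,"dz":-0.1,"ax":0,"ay":0,"az":0,"claw":1},
  {"dx":0,"dy":0,"dz":-0.1,"ax":0,"ay":0,"az":0,"claw":1},
  {"dx":0,"dy":0,"dz":-0.1,"ax":0,"ay":0,"az":0,"claw":1},
])

```text
clock: 3.45
eef_pos: [510.1, 94.6, 108.8]
tool_rot: [-1.57, -0.001, -0.445]
force: [-3.9, 1.9, 16.3]
width: 0.3
```

>>> servo_tool([
  {"dx":0,"dy":0,"dz":0.5,"ax":0,"ay":0,"az":0,"claw":1},
  {"dx":0,"dy":0,"dz":2.5,"ax":0,"ay":0,"az":0,"claw":1},
  {"dx":0,"dy":0,"dz":5,"ax":0,"ay":0,"az":0,"claw":-1},
  {"dx":0,"dy":0,"dz":5,"ax":0,"ay":0,"az":0,"claw":-1},
  {"dx":0,"dy":0,"dz":5,"ax":0,"ay":0,"az":0,"claw":-1},
  {"dx":0,"dy":0,"dz":5,"ax":0,"ay":0,"az":0,"claw":-1},
  {"dx":0,"dy":0,"dz":5,"ax":0,"ay":0,"az":0,"claw":-1},
  {"dx":0,"dy":0,"dz":5,"ax":0,"ay":0,"az":0,"claw":-1},
])

```text
clock: 4.12
eef_pos: [509.0, 93.9, 156.3]
tool_rot: [-1.572, 0.002, -0.445]
force: [0.2, 0.3, 0.3]
width: 72.2
```

```bash
python3 - <<'E'
from h import *
s=read_state();print(s['clock'],s['eef_pos'],s['force'],s['width'])
i=get_image('wrist');j=get_image('scene')
a=cv2.resize(j['color'][130:280,270:470],(800,600),interpolation=cv2.INTER_CUBIC)
cv2.imwrite('pics/w2.png',i['color'][:,:,::-1]);cv2.imwrite('pics/s2.png',a[:,:,::-1])
for b in blobs(mask(i,172,4,180,60)): print(b,onz(i,b[1],111),onz(i,b[1],120))
E
```

```text
4.1167 [508.97278657  93.93080241 156.28779544] [0.19941309 0.25963632 0.3421445 ] 72.20650824928727
(array([ 249,  208,   57,   53, 2004], dtype=int32), array([277.3, 233.8])) [509.56576789  95.23430633 111.        ] [506.18414839  96.82360682 120.        ]
(array([329, 346,  26,  16, 154], dtype=int32), array([340.3, 351.3])) [623.67921763  97.13681254 111.        ] [614.82421607  98.63486048 120.        ]
```

View pics/w2.png

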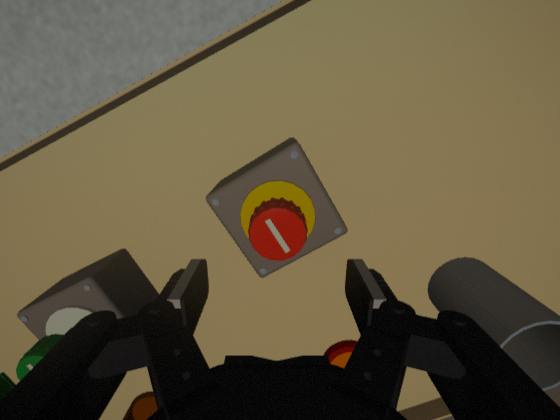

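View pics/s2.png

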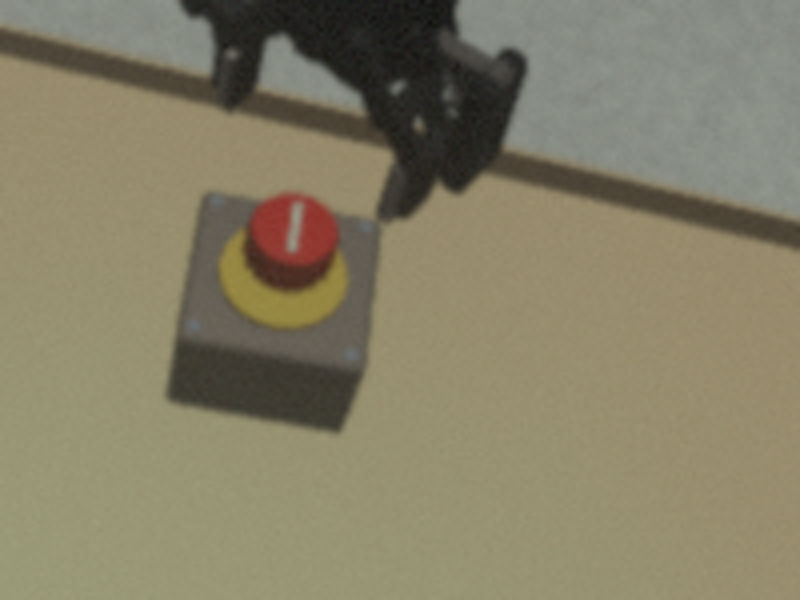

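The head is clearly lower, with its top at about 111 mm, and its line hasn't turned, so it latched. Next I descend and grip it.

>>> servo_tool([
  {"dx":0.1,"dy":0.1,"dz":0,"ax":0,"ay":0,"az":0,"claw":-1},
  {"dx":0.1,"dy":0.1,"dz":-1.5,"ax":0,"ay":0,"az":0,"claw":-1},
  {"dx":0.1,"dy":0.1,"dz":-3,"ax":0,"ay":0,"az":0,"claw":-1},
  {"dx":0.1,"dy":0.1,"dz":-5,"ax":0,"ay":0,"az":0,"claw":-1},
  {"dx":0.1,"dy":0.1,"dz":-6.5,"ax":0,"ay":0,"az":0,"claw":-1},
  {"dx":0.1,"dy":0.1,"dz":-7.3,"ax":0,"ay":0,"az":0,"claw":-1},
  {"dx":0.1,"dy":0.1,"dz":-7.3,"ax":0,"ay":0,"az":0,"claw":-1},
  {"dx":0.1,"dy":0.1,"dz":-7.3,"ax":0,"ay":0,"az":0,"claw":-1},
])

```text
clock: 4.88
eef_pos: [510.7, 95.2, 84.2]
tool_rot: [-1.571, 0.0, -0.445]
force: [-0.3, 0.1, -0.1]
width: 85.5
```

>>> servo_tool([
  {"dx":0,"dy":0,"dz":0,"ax":0,"ay":0,"az":0,"claw":1},
  {"dx":0,"dy":0,"dz":0,"ax":0,"ay":0,"az":0,"claw":1},
  {"dx":0,"dy":0,"dz":0,"ax":0,"ay":0,"az":0,"claw":1},
  {"dx":0,"dy":0,"dz":0,"ax":0,"ay":0,"az":0,"claw":1},
  {"dx":0,"dy":0,"dz":0,"ax":0,"ay":0,"az":0,"claw":1},
  {"dx":0,"dy":0,"dz":0,"ax":0,"ay":0,"az":0,"claw":1},
  {"dx":0,"dy":0,"dz":0,"ax":0,"ay":0,"az":0,"claw":1},
])

```text
clock: 5.47
eef_pos: [510.7, 94.4, 84.6]
tool_rot: [-1.571, -0.0, -0.445]
force: [-1.0, -3.6, 4.6]
width: 40.2
```

```bash
python3 - <<'E'
from h import *
i=get_image('wrist');j=get_image('scene')
a=cv2.resize(j['color'][130:280,270:470],(800,600),interpolation=cv2.INTER_CUBIC)
cv2.imwrite('pics/w3.png',i['color'][:,:,::-1]);cv2.imwrite('pics/s3.png',a[:,:,::-1])
E
```

```text
(no output)
```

View pics/w3.png

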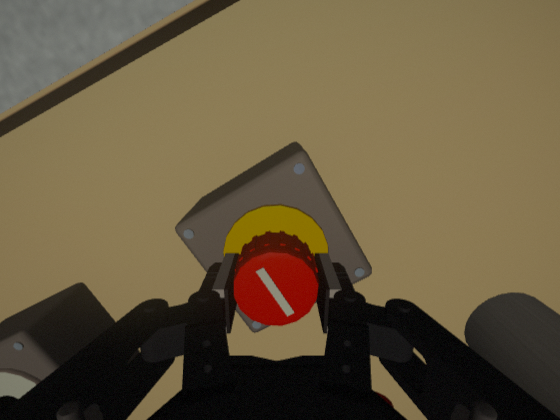

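View pics/s3.png

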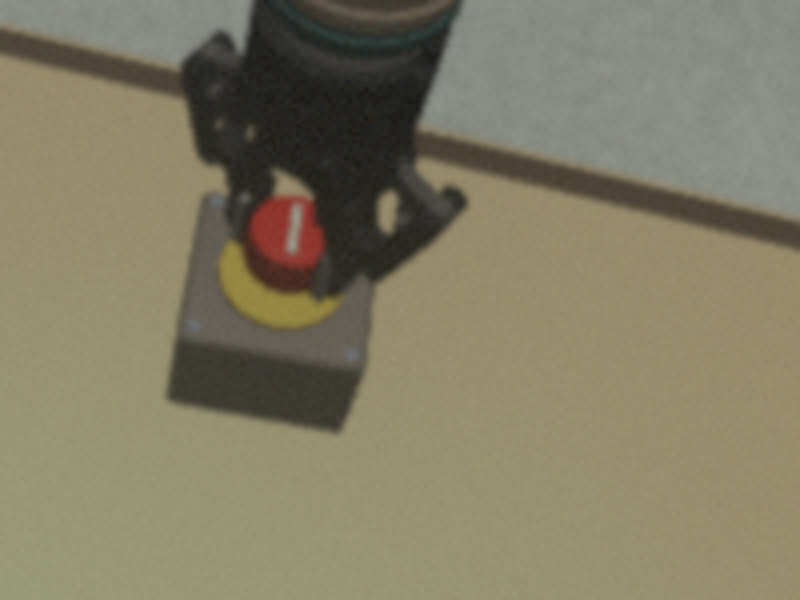

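The head is gripped on its sides at about (275,288) in the wrist view, still down, with the line unturned. Next comes the clockwise twist (az negative).

>>> servo_tool([
  {"dx":0,"dy":0,"dz":0,"ax":0,"ay":0,"az":-0.1,"claw":1},
  {"dx":0,"dy":0,"dz":0,"ax":0,"ay":0,"az":-0.2,"claw":1},
  {"dx":0,"dy":0,"dz":0,"ax":0,"ay":0,"az":-0.3,"claw":1},
  {"dx":0,"dy":0,"dz":0,"ax":0,"ay":0,"az":-0.4,"claw":1},
  {"dx":0,"dy":0,"dz":0,"ax":0,"ay":0,"az":-0.5,"claw":1},
  {"dx":0,"dy":0,"dz":0,"ax":0,"ay":0,"az":-0.6,"claw":1},
  {"dx":0,"dy":0,"dz":0,"ax":0,"ay":0,"az":-0.7,"claw":1},
  {"dx":0,"dy":0,"dz":0,"ax":0,"ay":0,"az":-0.8,"claw":1},
])

```text
clock: 6.23
eef_pos: [510.3, 93.8, 84.2]
tool_rot: [-1.572, -0.001, -1.251]
force: [-3.6, -5.8, 4.3]
width: 40.4
```

>>> servo_tool([
  {"dx":0,"dy":0,"dz":0,"ax":0,"ay":0,"az":-0.1,"claw":1},
  {"dx":0,"dy":0,"dz":0,"ax":0,"ay":0,"az":-0.1,"claw":1},
  {"dx":0,"dy":0,"dz":0,"ax":0,"ay":0,"az":-0.1,"claw":1},
])

```text
clock: 6.48
eef_pos: [510.2, 93.8, 84.1]
tool_rot: [-1.572, -0.002, -1.346]
force: [-2.5, -6.2, 3.4]
width: 40.2
```

```bash
python3 - <<'E'
from h import *
i=get_image('wrist');j=get_image('scene')
a=cv2.resize(j['color'][130:280,270:470],(800,600),interpolation=cv2.INTER_CUBIC)
cv2.imwrite('pics/w4.png',i['color'][:,:,::-1]);cv2.imwrite('pics/s4.png',a[:,:,::-1])
E
```

```text
(no output)
```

View pics/w4.png

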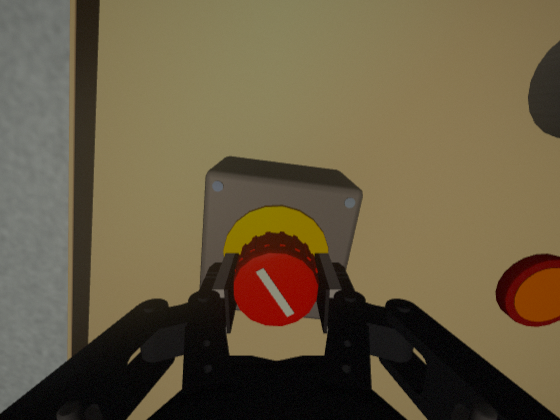

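View pics/s4.png

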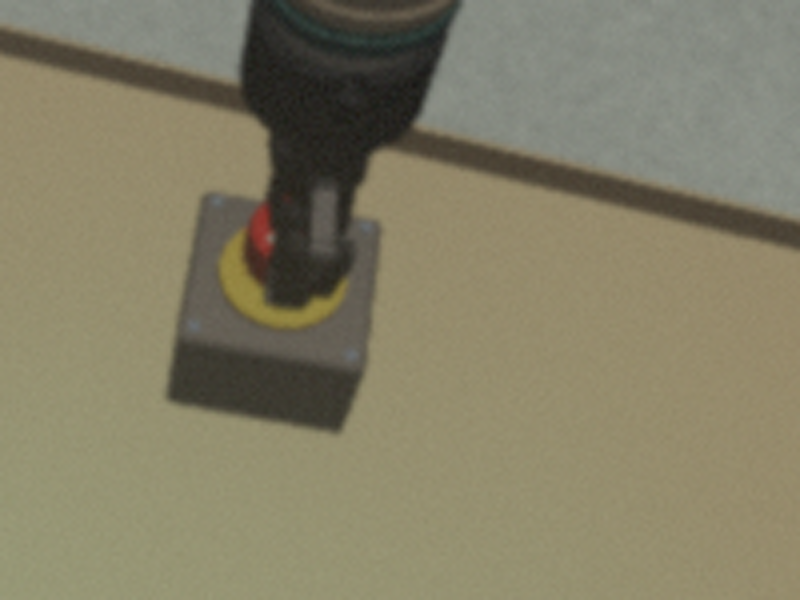

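The line moved with the gripper, so the head has turned about 0.9 rad without slipping. Next I open and rise.

>>> servo_tool([
  {"dx":0,"dy":0,"dz":0,"ax":0,"ay":0,"az":0,"claw":-1},
  {"dx":0,"dy":0,"dz":0,"ax":0,"ay":0,"az":0,"claw":-1},
  {"dx":0,"dy":0,"dz":0,"ax":0,"ay":0,"az":0,"claw":-1},
  {"dx":0,"dy":0,"dz":0,"ax":0,"ay":0,"az":0,"claw":-1},
  {"dx":0,"dy":0,"dz":0,"ax":0,"ay":0,"az":0,"claw":-1},
  {"dx":0,"dy":0,"dz":0,"ax":0,"ay":0,"az":0,"claw":-1},
])

```text
clock: 7.08
eef_pos: [510.8, 95.6, 84.2]
tool_rot: [-1.571, 0.0, -1.344]
force: [0.0, 0.5, 0.2]
width: 85.3
```

>>> servo_tool([
  {"dx":0,"dy":0,"dz":2,"ax":0,"ay":0,"az":0,"claw":-1},
  {"dx":0,"dy":0,"dz":4,"ax":0,"ay":0,"az":0,"claw":-1},
  {"dx":0,"dy":0,"dz":7,"ax":0,"ay":0,"az":0,"claw":-1},
  {"dx":0,"dy":0,"dz":10,"ax":0,"ay":0,"az":0,"claw":-1},
  {"dx":0,"dy":0,"dz":12,"ax":0,"ay":0,"az":0,"claw":-1},
  {"dx":0,"dy":0,"dz":12,"ax":0,"ay":0,"az":0,"claw":-1},
  {"dx":0,"dy":0,"dz":12,"ax":0,"ay":0,"az":0,"claw":-1},
  {"dx":0,"dy":0,"dz":12,"ax":0,"ay":0,"az":0,"claw":-1},
])

```text
clock: 7.75
eef_pos: [510.1, 95.4, 203.7]
tool_rot: [-1.572, 0.0, -1.344]
force: [0.0, -0.0, 0.5]
width: 85.4
```

```bash
python3 - <<'E'
from h import *
s=read_state();print(s['clock'],s['eef_pos'],s['force'],s['width'])
i=get_image('wrist');j=get_image('scene')
a=cv2.resize(j['color'][130:280,270:470],(800,600),interpolation=cv2.INTER_CUBIC)
cv2.imwrite('pics/w5.png',i['color'][:,:,::-1]);cv2.imwrite('pics/s5.png',a[:,:,::-1]);cv2.imwrite('pics/sf5.png',j['color'][:,:,::-1])
for b in blobs(mask(i,172,4,180,60)): print(b,onz(i,b[1],111),onz(i,b[1],120))
for b in blobs(mask(j,3,16,130,30)): print('scene',b)
E
```

```text
7.75 [510.07003073  95.43244477 203.72645868] [ 0.04478132 -0.03110231  0.54317235] 85.41984551728828
(array([ 252,  194,   48,   45, 1385], dtype=int32), array([275.3, 216.4])) [510.73431887  92.81821491 111.        ] [510.06809761  95.87115676 120.        ]
(array([432, 215,  53,  48, 487], dtype=int32), array([456.2, 238.3])) [670.25945447 108.56889171 111.        ] [663.48296846 111.018538   120.        ]
scene (array([332, 176,  23,  24, 232], dtype=int32), array([343.1, 187.5]))
scene (array([151, 250,  34,  31, 684], dtype=int32), array([167.2, 264.4]))
scene (array([282, 305,  35,  35, 952], dtype=int32), array([299.3, 321.9]))
```

View pics/s5.png

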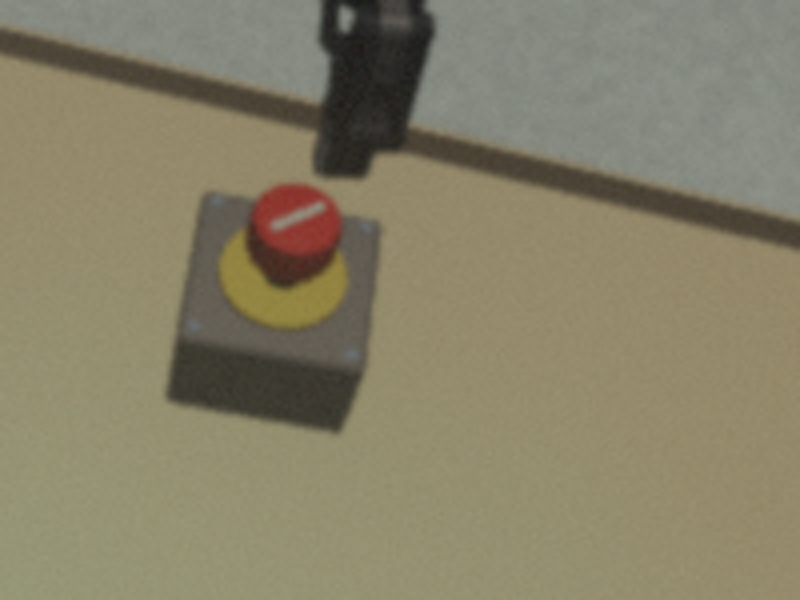

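View pics/sf5.png

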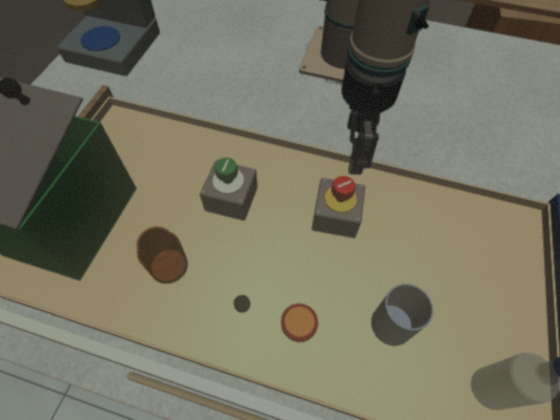

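View pics/w5.png

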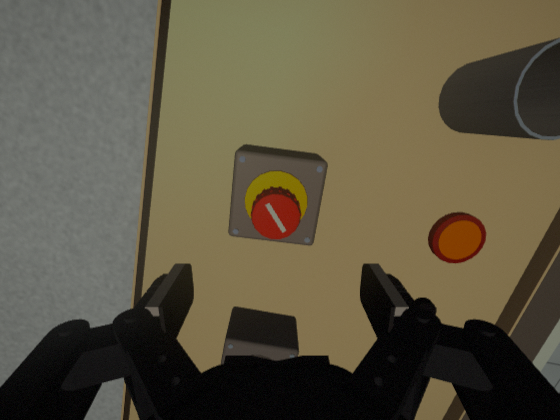

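The head is back up: its scene blob is back in its first box (332,176), the stem is visible again, and the line has turned. The jar at (167,264) and the green button are unchanged.

```bash
python3 -c "
from cell import *
print(finish_job())"
```

```text
the job is handed in; nothing more can be done
None
```

The emergency stop check is done and handed in at about 8 s of robot time; no verdict is reported.

- **Press:** I pushed the red head down with closed fingers until it met the bottom stop. The fingertips read about 109 mm and the force rose to about 16 N. A picture then showed the head staying down with its top near 111 mm, so it latched.
- **Twist:** I gripped the head and turned it about 0.9 rad clockwise. The white line turned with the gripper, so it did not slip.
- **Release:** I opened the gripper and rose clear. The last pictures show the head back at its original height with the stem visible again and the line turned. The wrist-camera position fits a head top at 120 mm (fully up).

In the last scene picture the green button looks unchanged and the brown jar is still standing in its place. The gripper is clear of everything, with wrist force near zero. No check failed or disagreed.

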